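Open the red-covered fume filter canister

ROBOT

A 6-joint arm with a two-finger parallel gripper is mounted at the origin on the work surface. World frame = base frame: x ahead of the robot, y to its left, z up, the work surface at z = 0. Lengths are in mm, angles in rad, forces in N, time in s.
With the tool pointing down it reaches from about 150 to 775 mm from the base axis. Payload 6.1 kg.
Tool frame: the origin (TCP) lies midway between the tips of the shut fingers; the grasp point (between the pads) lies 19 mm behind it; z points along the fingers, y is the direction in which the jaws open and shut (so a half turn about z gives the same grasp; the last joint's range is limited). The gripper opens to 85 mm and grips with 20 to 120 N. Pads are 22 mm wide; open, the fingers measure 114 mm over their backs; the gripper's body (76 mm by 85 mm) begins 54 mm behind the grasp point. The pads swing forward as they close: fully open they stand 13 mm farther back than shut.
Start: joints at [-1.223, 0.126, -0.04, 1.405, 0, 1.571], TCP at [178.929, -493.551, 231.295] pointing down, gripper open.
Joint ranges: [-2.72, 2.72], [-0.95, 1.95], [-1.27, 1.35], [-1.78, 2.02], [-1.46, 1.47], [-3.14, 3.14]. Speed limits (rad/s): [2.39, 2.39, 3.01, 3.14, 3.14, 3.14].

INTERFACE

Orientations are given as a unit quaternion [x, y, z, w].
In Python, from workcell import arm, vision, sign_off gives the robot as it stands. The module is installed in compiled form; this text tells all that it offers.
- The arm moves only by the tool jog_arm, never from a script. Its argument "rows" is a list that holds one entry, the list of rows, each a list of 5 numbers: the gripper's target within -1 to 1 (fully open at 1, half-way at 0, shut at -1), then the shift along the tool's x, y, z scaled (see below), then the turn about the tool's z scaled (see below). A call has 1 to 8 rows; each row is the pose to reach, as a shift and turn from the pose commanded when the call began, along the tool's axes at that moment; what a row does not reach only later rows make up. The controller multiplies each number of a shift by 120 mm and each number of a turn by 60 degrees. A row lasts 1/12 s, in which the tool goes at most 41.7 mm and 7.16 degrees, less where a joint would pass 70% of its speed; a pose out of reach is approached as far as the arm can. A call with a number of a shift or a turn outside -1 to 1 is refused whole. A call with a gripper value outside its range is refused whole. The fingers move at their own pace and stop on an object; "newtons" is the grip in N (left out, the last holds). Time passes only in rows, so rows that repeat a pose let the fingers close. It gives the time, the measured TCP pose, the force and the opening at its end, in the units of the state.
- arm.sense(): the state, without advancing time (a new reading comes with each control period).
- vision.camera(name): name is "scene" or "top" or "wrist"; returns (picture, depth): 420x560x3 uint8, red, green, blue; 420x560 float32, mm along the optical axis (not along the pixel's ray), 0 where there is no reading.
- vision.get_calibration(name): a dict with "fx", "fy", "cx", "cy" (pixels), "T" (4x4, takes a point from camera to world coordinates). Camera axes: x right, y down, z forward; pixel columns grow to the right and rows downward; lengths in mm; the calibration is good to about 2 mm. A picture is of the moment at which its call begins: read the wrist's pose just before it. get_calibration takes no time and is no camera call; for the wrist camera it gives the pose at the moment of the call.
- sign_off(): hands the job in, once; it reports no verdict.
The state is a dict: "clock": time; "qpos": joint angles; "qvel": joint speeds; "effort": joint torques, N m; "ee_pos": TCP position; "eef_rot": TCP orientation; "wrist_force": force on the tool from outside, world axes, zero at the start; "torque": the same for the moment, N m; "grip_width": finger opening in mm.
Only numpy, scipy, OpenCV 4.12 (cv2) and the standard library are available. Lean on these libraries where they do the work, as an engineer would, in place of code of your own. Each camera call takes 0.05 s, during which the arm holds its last target. There are 200 camera calls.

TASK

The fume filter in the red-covered canister is due for a change. Press its red bayonet cover down against the spring, twist it a quarter turn anticlockwise (seen from above) to free it from its lugs, lift it off and set it down gently, right way up, in the middle of the cork mat. Leave the blue cover locked on its own canister.

Things in the scene. Friction and masses are not known exactly. Their poses are not given: they have to be found in the camera images.
- red_cover: Loose red cover, 0.25 kg, locked on its canister at the start. Origin: centre of underside, z up. Plug 72 mm across (z 0-14 mm), disc 92 mm across (14-24), then a grip bar 60 mm long along x, 16 thick in y (24-56): take it from above, fingers either side in y. Two steel ears, 20 wide, z 14-20, reach out along +x and -x to 57 mm, under the lugs. It turns only anticlockwise from above (+z).
- red_pot: Fixed grey canister, red band, 136 mm across, rim 80 high. Origin: centre of underside. Steel lugs on the rim at +x and -x, 34 wide, 49-69 mm from the axis, tops at 102. Locked, the cover's origin is 76 above this and x axes agree. A spring lifts the cover (press: 6 N to start, 12 N at the stop 10 mm down); over 4 mm down, best 7, it can turn; past 40 deg it is clear, and lifts off after 90.
- mat: Fixed square cork mat, 180 x 180 mm, 6 mm thick, lying on the bench. Origin: centre of its underside, so its top is 6 mm above.
- blue_cover: Blue bayonet cover of the same shape, locked on an identical grey canister with a blue band. To be left alone.
Things that resemble listed ones, but are neither listed nor needed, are in the scene too. Several things have the shape of the red_cover; the one meant has the colours described above. What is shaped like the red_pot but orange is not meant.

How it is judged (in metres and radians):
On the way, in this order (a step that is already met when the one before it is completed fails the run):
1. the red cover, still under its lugs, is pressed down more than 3.5 mm (z of red_cover in the frame of red_pot below 0.0725 m and horizontal distance between red_cover and red_pot below 0.015 m and angle between the x axis of red_cover and the x axis of red_pot, either way round below 0.3 rad), for 0.05 s.
2. the red cover, still on its canister, has been turned more than 50 degrees (z of red_cover in the frame of red_pot below 0.09 m and horizontal distance between red_cover and red_pot below 0.015 m and angle between the x axis of red_cover and the x axis of red_pot, either way round above 0.87 rad), for 0.05 s.
3. the red cover is down on the cork mat, upright, while the fingers still hold it (not dropped) (horizontal distance between red_cover and mat below 0.05 m and z of red_cover in the frame of mat below 0.015 m and angle between red_cover's own z axis and vertical below 0.2 rad and contact force between the fingers and red_cover above 0.5 N), for 0.05 s.
At the end, for the whole second after the job is handed in: The red cover lies at rest, right way up (within 10 degrees), on the cork mat with its centre within 50 mm of the mat's centre; the blue cover is still locked on its canister, within 10 mm of where it was (horizontal distance between red_cover and mat below 0.05 m and z of red_cover in the frame of mat below 0.012 m and angle between red_cover's own z axis and vertical below 0.17 rad and linear speed of red_cover below 0.02 m/s and distance of blue_cover from where it was at the start of the episode below 0.01 m); the robot touches nothing.
It fails at once if the blue cover is moved by more than 10 mm (distance of blue_cover from where it was at the start of the episode above 0.01 m).
It also fails if it takes over 51 s, if anything falls off the work surface, if the arm or the gripper's body presses on something with over 40 N, if the wrist force passes 120 N, or if a joint passes its speed limit or range.

## Working session

There is one attempt and no reset: what is moved stays moved. The work goes in short steps, Python scripts to look and compute and a tool call to move; the robot and the scene stay as the last step left them, time stands still between calls to the robot, and variables do not carry over. Pictures are saved under pics/ and viewed, about 8 in all and at most 12, crops included, and the job is handed in when it is done.

Besides the shell and the picture viewer there is one more tool, called after "Call:" by a JSON object that holds its "method" and its "body", one argument or row to a line. jog_arm: Moves the arm, as the interface text tells. Its arguments: {"type":"object","properties":{"rows":{"type":"array","items":{"type":"array","items":{"type":"array","items":{"type":"number"}}}},"newtons":{"type":"number"}},"required":["rows"]}

```bash
mkdir -p pics; cat > h.py <<'E'
import numpy as np, cv2
from workcell import arm, vision, sign_off
def shot(n, f=None):
    c=vision.get_calibration(n); p,d=vision.camera(n)
    if f: cv2.imwrite('pics/'+f, p[:,:,::-1])
    return p,d,c
def pts(d,c):
    v,u=np.mgrid[:420,:560]
    P=np.stack([(u-c['cx'])/c['fx']*d,(v-c['cy'])/c['fy']*d,d],-1)
    return P@np.array(c['T'])[:3,:3].T+np.array(c['T'])[:3,3]
def ray(u,v,c,z):
    T=np.array(c['T']); r=T[:3,:3]@[(u-c['cx'])/c['fx'],(v-c['cy'])/c['fy'],1]
    return T[:3,3]+r*(z-T[2,3])/r[2]
E
python3 - <<'E'
from h import *
for n in('scene','top'):
    p,d,c=shot(n,n+'1.png')
    np.savez(n+'1.npz',p=p,d=d,T=c['T'],k=[c['fx'],c['fy'],c['cx'],c['cy']])
    P=pts(d,c); h=cv2.cvtColor(p,cv2.COLOR_RGB2HSV)
    m=(((h[...,0]<5)|(h[...,0]>174))&(h[...,1]>140)&(h[...,2]>60)).astype(np.uint8)
    k,l,s,ce=cv2.connectedComponentsWithStats(m)
    for i in range(1,k):
        if s[i,4]>60:
            q=P[(l==i)&(d>0)]; print(n,s[i],ce[i].round(),np.median(q,0).round() if len(q) else None,q.min(0).round(),q.max(0).round())
print(arm.sense())
E
```

```text
scene [504   0  15  19 182] [511.   9.] [-719. -360.  231.] [-739. -385.  197.] [-708. -348.  265.]
scene [ 350  261   54   46 1898] [377. 282.] [499. 312. 100.] [428. 242.  62.] [534. 349. 135.]
scene [512 261  19  39 475] [522. 280.] [186. 401.  23.] [133. 368.  -0.] [224. 429.  28.]
scene [334 295  76  35 317] [369. 321.] [539. 347.  59.] [467. 223.  -2.] [558. 371.  67.]
top [ 128  173   44   43 1455] [150. 194.] [485. 296. 102.] [443. 255.  61.] [533. 346. 139.]
top [   0  242   28  127 2861] [ 12. 304.] [264. 601.  61.] [140. 587.   3.] [395. 616. 116.]
top [100 321  28  44 454] [114. 342.] [177. 394.  25.] [127. 364.   1.] [222. 426.  33.]
{'clock': 0.1, 'qpos': array([-1.22300511e+00,  1.26364981e-01, -4.04611665e-02,  1.40538813e+00,
       -9.61486921e-06,  1.57078221e+00]), 'qvel': array([ 6.42362944e-04, -9.75749103e-04,  2.98796104e-03,  6.10074286e-05,
       -6.29928459e-04, -4.48110951e-04]), 'effort': array([-1.44207545e-03, -4.36904526e+01,  3.53603876e+01,  1.37645815e-02,
       -2.32409019e-05, -4.39230412e-07]), 'ee_pos': array([ 178.81317607, -493.24875983,  230.60355199]), 'eef_rot': array([ 9.84916753e-01,  1.73027419e-01, -1.27396948e-04, -6.97449948e-04]), 'wrist_force': array([ 0.68064043,  0.66330207, -0.32349292]), 'torque': array([ 0.00175543, -0.00769964, -0.01469802]), 'grip_width': 85.71569218982441}
```

View pics/top1.png

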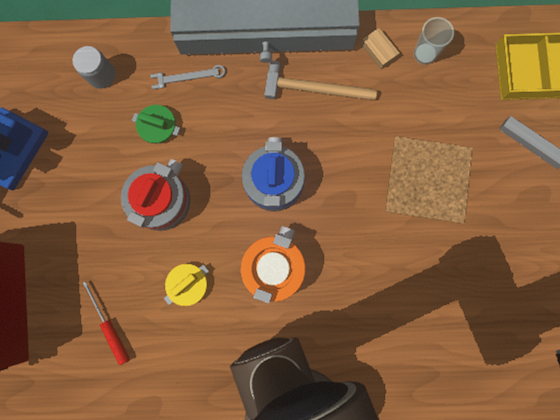

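View pics/scene1.png

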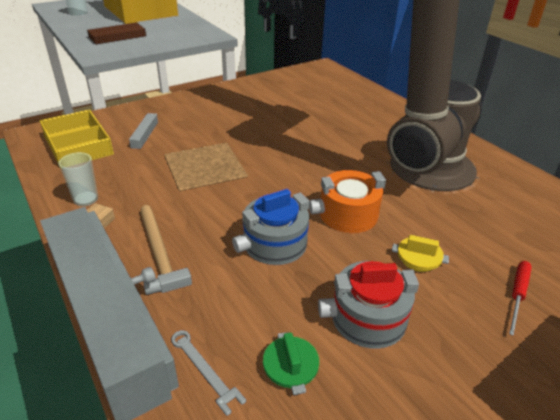

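The top view shows the red cover at about px (150,194), with its bar pointing up-right, lugs at (163,170) and (136,219), and a side nozzle at (172,165). The blue cover is at (273,175) and the mat at (430,180). The scene view agrees: the bars stand up and the red-banded canister is nearest the camera. Next I'll measure the bar, lugs and mat.

```bash
python3 - <<'E'
from h import *
z=np.load('top1.npz'); p,d=z['p'],z['d']; c=dict(zip(('fx','fy','cx','cy'),z['k'])); c['T']=z['T']
P=pts(d,c); h=cv2.cvtColor(p,cv2.COLOR_RGB2HSV)
print(c['k'] if 'k' in c else c)
m=((h[...,0]<5)|(h[...,0]>174))&(h[...,1]>140); r=np.zeros_like(m); r[165:225,120:180]=1
bar=m&r&(P[...,2]>122); q=P[bar]; print('bar n',len(q),'z',np.median(q[:,2]))
v,u=np.nonzero(bar); W=np.array([ray(a,b,c,132)[:2] for a,b in zip(u,v)]).astype(np.float32)
print('bar rect',cv2.minAreaRect(W))
disc=m&r&(P[...,2]<115)
v,u=np.nonzero(m&r&(abs(P[...,2]-100)<8)); W=np.array([ray(a,b,c,100)[:2] for a,b in zip(u,v)]).astype(np.float32)
print('disc circle',cv2.minEnclosingCircle(W), np.median(P[disc][:,2]))
# lugs: grey, height 95-106
g=(h[...,1]<60)&r&(abs(P[...,2]-102)<7)
k,l,s,ce=cv2.connectedComponentsWithStats(g.astype(np.uint8))
for i in range(1,k):
    if s[i,4]>15: print('lug',s[i],ray(*ce[i],c,102).round(1),np.median(P[l==i],0).round(1))
# mat
r=np.zeros_like(m); r[125:235,375:485]=1
mm=((h[...,2]>115)&(h[...,0]>8)&(h[...,0]<25)&r&(P[...,2]>2.5)).astype(np.uint8)
mm=cv2.morphologyEx(mm,cv2.MORPH_OPEN,np.ones((5,5)))
v,u=np.nonzero(mm); W=np.array([ray(a,b,c,6)[:2] for a,b in zip(u,v)]).astype(np.float32)
print('mat',cv2.minAreaRect(W), np.median(P[mm>0][:,2]))
E
```

```text
{'fx': np.float64(495.5933984095078), 'fy': np.float64(495.5933984095078), 'cx': np.float64(283.93147876536904), 'cy': np.float64(200.97049402439742), 'T': array([[-2.40351451e-02, -9.87655859e-01,  1.54784418e-01,
         3.04412586e+02],
       [-9.99583909e-01,  2.62121280e-02,  1.20387924e-02,
         2.96629631e+00],
       [-1.59474128e-02, -1.54430660e-01, -9.87874917e-01,
         1.12999175e+03],
       [ 0.00000000e+00,  0.00000000e+00,  0.00000000e+00,
         1.00000000e+00]])}
bar n 264 z 133.16520956049652
bar rect ((493.2909240722656, 305.5109558105469), (44.2988166809082, 59.43452072143555), 48.370723724365234)
disc circle ((488.31512451171875, 300.5254821777344), 46.15888977050781) 101.61795994676709
lug [153 165  19  12 159] [539.  273.7 102. ] [539.1 273.3 103. ]
lug [127 211  19  14 165] [437.4 327.6 102. ] [437.2 326.9 103.6]
mat ((523.4990234375, -316.6117858886719), (181.28074645996094, 183.03546142578125), 79.8273696899414) 8.178461624682996
```

```bash
cat >> h.py <<'E'
from scipy.spatial.transform import Rotation as R
def plan(tgt,yaw,n=None):
    """split the way to tgt (mm), tool-y world angle yaw (deg) into calls; print scaled x y z turn"""
    s=arm.sense(); p=np.array(s['ee_pos']); M=R.from_quat(s['eef_rot']).as_matrix()
    y0=np.degrees(np.arctan2(M[1,1],M[0,1])); dy=(yaw-y0+180)%360-180
    print('at',p.round(1),'yaw',y0.round(1),'tilt',np.degrees(np.arccos(-M[2,2])).round(2),'q6',s['qpos'][5].round(2),'grip',round(s['grip_width'],1),'F',s['wrist_force'].round(1),'t',s['clock'])
    d=np.array(tgt)-p
    for n in range(n or 1,12):
        out=[]
        for i in range(n):
            a=np.radians(y0+dy*i/n); ty=np.array([np.cos(a),np.sin(a),0]); tz=np.array([0,0,-1]); tx=np.cross(ty,tz)
            out.append(np.r_[np.array([tx,ty,tz])@d/n/120,-dy/n/60])
        out=np.array(out)
        if abs(out).max()<=1: break
    for o in out: print(o.round(3),'rows>=',int(np.ceil(max(np.linalg.norm(o[:3])*120/41.7,abs(o[3])*60/7.16))))
E
python3 -c "
from h import *
plan([488.3,300.6,215],62.1)"
```

```text
at [ 178.8 -493.2  230.6] yaw -70.1 tilt 0.08 q6 1.57 grip 85.7 F [ 0.7  0.7 -0.3] t 0.1
[ 0.585 -0.668  0.016 -0.275] rows>= 3
[ 0.751 -0.474  0.016 -0.275] rows>= 3
[ 0.854 -0.241  0.016 -0.275] rows>= 3
[ 0.887  0.012  0.016 -0.275] rows>= 3
[ 0.847  0.264  0.016 -0.275] rows>= 3
[ 0.737  0.494  0.016 -0.275] rows>= 3
[ 0.566  0.683  0.016 -0.275] rows>= 3
[ 0.349  0.816  0.016 -0.275] rows>= 3
```

Call:
{"method": "jog_arm", "body": {
  "rows": [
    [[1, 0.585, -0.668, 0.016, -0.275], [1, 0.585, -0.668, 0.016, -0.275], [1, 0.585, -0.668, 0.016, -0.275], [1, 0.585, -0.668, 0.016, -0.275]]
  ]
}}

```text
clock: 0.43
ee_pos: [218.2, -390.6, 229.4]
eef_rot: [0.949, 0.315, 0.0, -0.001]
wrist_force: [1.2, 0.3, -0.4]
grip_width: 85.4
```

Matches the plan (expected 217.5, -394).

Call:
{"method": "jog_arm", "body": {
  "rows": [
    [[1, 0.751, -0.474, 0.016, -0.275], [1, 0.751, -0.474, 0.016, -0.275], [1, 0.751, -0.474, 0.016, -0.275], [1, 0.751, -0.474, 0.016, -0.275]]
  ]
}}

```text
clock: 0.77
ee_pos: [256.8, -292.0, 227.5]
eef_rot: [0.894, 0.448, 0.0, -0.0]
wrist_force: [-0.2, -1.4, -0.1]
grip_width: 85.2
```

Call:
{"method": "jog_arm", "body": {
  "rows": [
    [[1, 0.854, -0.241, 0.016, -0.275], [1, 0.854, -0.241, 0.016, -0.275], [1, 0.854, -0.241, 0.016, -0.275], [1, 0.854, -0.241, 0.016, -0.275]]
  ]
}}

```text
clock: 1.1
ee_pos: [295.7, -193.5, 225.5]
eef_rot: [0.821, 0.571, 0.0, -0.0]
wrist_force: [0.9, -0.2, 0.4]
grip_width: 85.4
```

Call:
{"method": "jog_arm", "body": {
  "rows": [
    [[1, 0.887, 0.012, 0.016, -0.275], [1, 0.887, 0.012, 0.016, -0.275], [1, 0.887, 0.012, 0.016, -0.275], [1, 0.887, 0.012, 0.016, -0.275]]
  ]
}}

```text
clock: 1.43
ee_pos: [335.0, -94.8, 223.4]
eef_rot: [0.73, 0.683, 0.0, -0.0]
wrist_force: [-0.5, -0.4, -0.4]
grip_width: 85.4
```

Call:
{"method": "jog_arm", "body": {
  "rows": [
    [[1, 0.847, 0.264, 0.016, -0.275], [1, 0.847, 0.264, 0.016, -0.275], [1, 0.847, 0.264, 0.016, -0.275], [1, 0.847, 0.264, 0.016, -0.275]]
  ]
}}

```text
clock: 1.77
ee_pos: [374.3, 4.2, 221.3]
eef_rot: [0.625, 0.781, 0.0, -0.0]
wrist_force: [-0.8, -0.6, 0.6]
grip_width: 85.5
```

Call:
{"method": "jog_arm", "body": {
  "rows": [
    [[1, 0.737, 0.494, 0.016, -0.275], [1, 0.737, 0.494, 0.016, -0.275], [1, 0.737, 0.494, 0.016, -0.275], [1, 0.737, 0.494, 0.016, -0.275]]
  ]
}}

```text
clock: 2.1
ee_pos: [413.5, 103.3, 219.0]
eef_rot: [0.507, 0.862, 0.0, -0.0]
wrist_force: [0.1, -1.1, -0.5]
grip_width: 85.4
```

Call:
{"method": "jog_arm", "body": {
  "rows": [
    [[1, 0.566, 0.683, 0.016, -0.275], [1, 0.566, 0.683, 0.016, -0.275], [1, 0.566, 0.683, 0.016, -0.275], [1, 0.566, 0.683, 0.016, -0.275]]
  ]
}}

```text
clock: 2.43
ee_pos: [452.5, 202.4, 216.8]
eef_rot: [0.378, 0.926, -0.0, -0.0]
wrist_force: [-0.9, -1.1, 0.5]
grip_width: 84.9
```

Call:
{"method": "jog_arm", "body": {
  "rows": [
    [[1, 0.349, 0.816, 0.016, -0.275], [1, 0.349, 0.816, 0.016, -0.275], [1, 0.349, 0.816, 0.016, -0.275], [1, 0.349, 0.816, 0.016, -0.275], [1, 0.349, 0.816, 0.016, -0.275], [1, 0.349, 0.816, 0.016, -0.275]]
  ]
}}

```text
clock: 2.93
ee_pos: [489.5, 297.9, 215.7]
eef_rot: [0.244, 0.97, -0.001, -0.0]
wrist_force: [-0.1, 0.3, 0.0]
grip_width: 85.1
```

```bash
python3 - <<'E'
from h import *
plan([488.3,300.6,215],62.1)
p,d,c=shot('wrist','w1.png'); np.savez('w1.npz',p=p,d=d,T=c['T'],k=[c['fx'],c['fy'],c['cx'],c['cy']])
P=pts(d,c); h=cv2.cvtColor(p,cv2.COLOR_RGB2HSV)
m=((h[...,0]<5)|(h[...,0]>174))&(h[...,1]>140)&(d>0)
q=P[m]
for lo,hi in((95,108),(124,140)):
    s=q[(q[:,2]>lo)&(q[:,2]<hi)]; print(lo,len(s),np.median(s[:,2]) if len(s) else '',cv2.minAreaRect(s[:,:2].astype(np.float32)) if len(s) else '',cv2.minEnclosingCircle(s[:,:2].astype(np.float32)) if len(s) else '')
E
```

```text
at [489.5 297.9 215.7] yaw 61.8 tilt 0.08 q6 1.04 grip 85.1 F [-0.1  0.3  0. ] t 2.9333
[ 0.019  0.015  0.006 -0.006] rows>= 1
95 6598 100.60669389374516 ((486.3244934082031, 301.2615051269531), (90.33094787597656, 90.68525695800781), 57.46121597290039) ((486.3805236816406, 301.0574035644531), 46.00078582763672)
124 1509 132.3386801744688 ((485.946533203125, 301.2880554199219), (15.994942665100098, 59.63431930541992), 62.62401580810547) ((486.25054931640625, 301.8336486816406), 30.05882453918457)
```

View pics/w1.png

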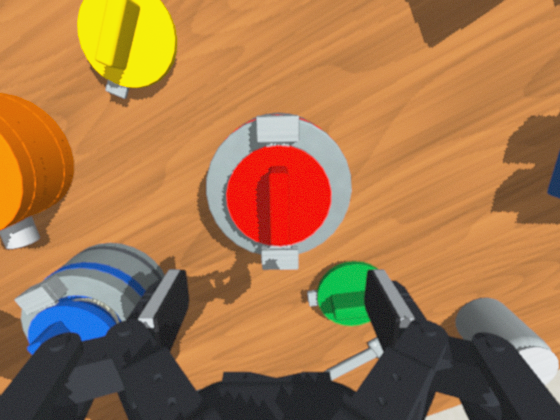

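The wrist view shows the red disc at px (278,195), its bar lying vertically between the lugs at (277,128) and (280,258), and the fingers to either side. Bar measures 16 x 60 mm with its top at z 132, as it should. Centre is (486.2, 301.3) and the jaw yaw is 62.6°.

```bash
python3 -c "
from h import *
plan([486.2,301.3,105],62.6)"
```

```text
at [489.4 297.8 216. ] yaw 61.8 tilt 0.05 q6 1.04 grip 85.5 F [-0.9 -0.5  0.2] t 2.9833
[ 0.037  0.013  0.925 -0.014] rows>= 3
```

Call:
{"method": "jog_arm", "body": {
  "rows": [
    [[1, 0.037, 0.013, 0.2, -0.014], [1, 0.037, 0.013, 0.4, -0.014], [1, 0.037, 0.013, 0.6, -0.014], [1, 0.037, 0.013, 0.75, -0.014], [1, 0.037, 0.013, 0.85, -0.014], [1, 0.037, 0.013, 0.925, -0.014], [1, 0.037, 0.013, 0.925, -0.014], [1, 0.037, 0.013, 0.925, -0.014]]
  ]
}}

```text
clock: 3.65
ee_pos: [486.1, 302.4, 105.5]
eef_rot: [0.236, 0.972, 0.0, 0.0]
wrist_force: [0.3, 0.2, -0.6]
grip_width: 85.6
```

```bash
python3 -c "
from h import *
plan([486.2,301.3,105],62.6)"
```

```text
at [486.1 302.4 105.5] yaw 62.7 tilt 0.01 q6 1.03 grip 85.6 F [ 0.3  0.2 -0.6] t 3.65
[-0.005 -0.008  0.004  0.002] rows>= 1
```

Call:
{"method": "jog_arm", "body": {
  "rows": [
    [[-1, 0, -0.008, 0, 0], [-1, 0, -0.008, 0, 0], [-1, 0, -0.008, 0, 0], [-1, 0, -0.008, 0, 0], [-1, 0, -0.008, 0, 0], [-1, 0, -0.008, 0, 0], [-1, 0, -0.008, 0, 0], [-1, 0, -0.008, 0, 0]]
  ],
  "newtons": 80
}}

```text
clock: 4.32
ee_pos: [485.7, 302.5, 105.4]
eef_rot: [0.235, 0.972, 0.0, 0.0]
wrist_force: [-1.2, -1.1, 4.7]
grip_width: 14.7
```

Call:
{"method": "jog_arm", "body": {
  "rows": [
    [[-1, 0, 0, 0.02, 0], [-1, 0, 0, 0.04, 0], [-1, 0, 0, 0.058, 0], [-1, 0, 0, 0.058, 0], [-1, 0, 0, 0.058, 0], [-1, 0, 0, 0.058, 0]]
  ]
}}

```text
clock: 4.82
ee_pos: [485.7, 302.5, 99.1]
eef_rot: [0.235, 0.972, 0.0, 0.0]
wrist_force: [-2.8, -2.0, 8.3]
grip_width: 15.2
```

Call:
{"method": "jog_arm", "body": {
  "rows": [
    [[-1, 0, 0, 0.006, -0.05], [-1, 0, 0, 0.006, -0.13], [-1, 0, 0, 0.006, -0.22], [-1, 0, 0, 0.006, -0.31], [-1, 0, 0, 0.006, -0.4], [-1, 0, 0, 0.006, -0.45], [-1, 0, 0, 0.006, -0.45], [-1, 0, 0, 0.006, -0.45]]
  ]
}}

```text
clock: 5.48
ee_pos: [486.6, 303.1, 98.9]
eef_rot: [0.002, 1.0, 0.001, 0.001]
wrist_force: [-1.2, 0.4, 10.1]
grip_width: 14.7
```

```bash
python3 - <<'E'
from h import *
plan([486.2,301.3,98],62.6); print(arm.sense()['torque'])
p,d,c=shot('wrist','w2.png')
E
```

```text
at [486.6 303.1  98.9] yaw 89.8 tilt 0.19 q6 0.56 grip 14.7 F [-1.2  0.4 10.1] t 5.4833
[ 0.004 -0.015  0.007  0.453] rows>= 4
[-0.16742412  0.12773968  0.16175685]
```

View pics/w2.png

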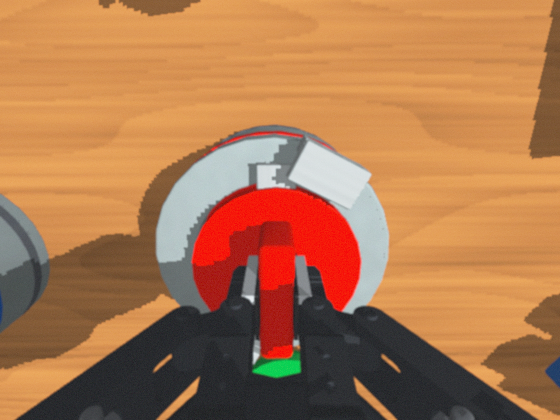

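The ear at px (270,176) has swung out from under its lug at (330,172), so the cover is turning with the grip. I'll carry on turning.

Call:
{"method": "jog_arm", "body": {
  "rows": [
    [[-1, 0, 0, 0, -0.08], [-1, 0, 0, 0, -0.17], [-1, 0, 0, 0, -0.26], [-1, 0, 0, 0, -0.35], [-1, 0, 0, 0, -0.44], [-1, 0, 0, 0, -0.53], [-1, 0, 0, 0, -0.58], [-1, 0, 0, 0, -0.58]]
  ]
}}

```text
clock: 6.2
ee_pos: [486.7, 303.2, 99.0]
eef_rot: [-0.298, 0.954, 0.0, 0.002]
wrist_force: [-0.3, -0.6, 9.3]
grip_width: 14.7
```

Call:
{"method": "jog_arm", "body": {
  "rows": [
    [[-1, 0, 0, 0, -0.08], [-1, 0, 0, 0, -0.17], [-1, 0, 0, 0, -0.26], [-1, 0, 0, 0, -0.35], [-1, 0, 0, 0, -0.44], [-1, 0, 0, 0, -0.53], [-1, 0, 0, 0, -0.53], [-1, 0, 0, 0, -0.53]]
  ]
}}

```text
clock: 6.87
ee_pos: [486.7, 303.3, 99.0]
eef_rot: [-0.548, 0.837, 0.0, 0.002]
wrist_force: [0.2, -0.4, 9.9]
grip_width: 14.9
```

```bash
python3 - <<'E'
from h import *
plan([486.2,301.3,98],157); print(arm.sense()['torque'])
p,d,c=shot('wrist','w3.png')
E
```

```text
at [486.7 303.3  99. ] yaw 156.4 tilt 0.21 q6 -0.6 grip 14.9 F [ 0.2 -0.4  9.9] t 6.8667
[ 0.017 -0.003  0.008 -0.01 ] rows>= 1
[-0.09541671  0.17764553  0.07810105]
```

View pics/w3.png

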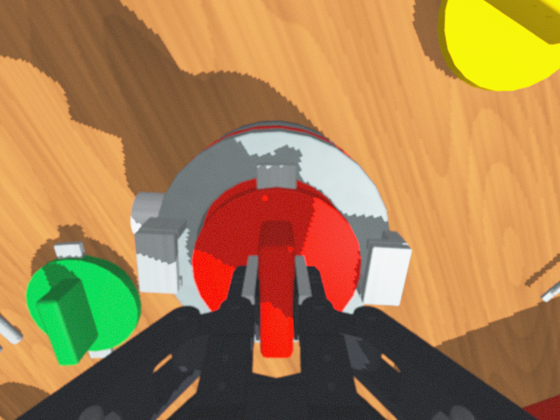

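The ear is at px (277,175), square to both lugs at (160,255) and (390,270). That's about 94° of turn, so I'll lift.

Call:
{"method": "jog_arm", "body": {
  "rows": [
    [[-1, 0, 0, -0.06, 0], [-1, 0, 0, -0.15, 0], [-1, 0, 0, -0.3, 0], [-1, 0, 0, -0.5, 0], [-1, 0, 0, -0.7, 0], [-1, 0, 0, -0.9, 0], [-1, 0, 0, -1, 0], [-1, 0, 0, -1, 0]]
  ]
}}

```text
clock: 7.58
ee_pos: [486.4, 303.0, 220.2]
eef_rot: [-0.547, 0.837, -0.0, 0.002]
wrist_force: [1.1, 0.5, -2.3]
grip_width: 14.7
```

```bash
python3 - <<'E'
from h import *
p,d,c=shot('top','t2.png'); P=pts(d,c)
z=np.load('top1.npz'); h=cv2.cvtColor(p,cv2.COLOR_RGB2HSV); m=((h[...,0]<5)|(h[...,0]>174))&(h[...,1]>140)&(P[...,2]>150); m[:,:40]=0
print(m.sum(), np.median(P[m],0) if m.any() else '')
plan([523.5,-316.6,220],156.4)
E
```

```text
1032 [477.14366133 286.88221483 216.79543987]
at [486.  302.8 218.1] yaw 156.4 tilt 0.09 q6 -0.6 grip 14.5 F [ 0.5 -0.  -3.4] t 7.6333
[ 0.921 -0.471 -0.003 -0.   ] rows>= 3
[ 0.921 -0.471 -0.003 -0.   ] rows>= 3
[ 0.921 -0.471 -0.003 -0.   ] rows>= 3
[ 0.921 -0.471 -0.003 -0.   ] rows>= 3
[ 0.921 -0.471 -0.003 -0.   ] rows>= 3
```

The cover is held in the air (red at z≈217, load about 2.5–3.4 N). Next, carry it across high.

Call:
{"method": "jog_arm", "body": {
  "rows": [
    [[-1, 0.1, -0.05, -0.02, 0], [-1, 0.25, -0.13, -0.05, 0], [-1, 0.42, -0.215, -0.05, 0], [-1, 0.6, -0.307, -0.05, 0], [-1, 0.78, -0.4, -0.05, 0], [-1, 0.921, -0.471, -0.05, 0]]
  ]
}}

```text
clock: 8.13
ee_pos: [492.0, 176.1, 221.4]
eef_rot: [-0.547, 0.837, 0.0, -0.002]
wrist_force: [0.1, -0.3, -2.2]
grip_width: 14.4
```

Call:
{"method": "jog_arm", "body": {
  "rows": [
    [[-1, 0.18, -0.093, 0, 0], [-1, 0.36, -0.186, 0, 0], [-1, 0.54, -0.279, 0, 0], [-1, 0.73, -0.374, 0, 0], [-1, 0.921, -0.471, 0, 0]]
  ]
}}

```text
clock: 8.55
ee_pos: [499.2, 52.8, 221.4]
eef_rot: [-0.547, 0.837, 0.001, -0.001]
wrist_force: [0.0, 0.3, -2.7]
grip_width: 14.5
```

Call:
{"method": "jog_arm", "body": {
  "rows": [
    [[-1, 0.18, -0.093, 0, 0], [-1, 0.36, -0.186, 0, 0], [-1, 0.54, -0.279, 0, 0], [-1, 0.73, -0.374, 0, 0], [-1, 0.921, -0.471, 0, 0]]
  ]
}}

```text
clock: 8.97
ee_pos: [506.6, -70.9, 221.5]
eef_rot: [-0.547, 0.837, 0.001, -0.001]
wrist_force: [1.1, 0.0, -2.0]
grip_width: 14.3
```

Call:
{"method": "jog_arm", "body": {
  "rows": [
    [[-1, 0.18, -0.093, 0, 0], [-1, 0.36, -0.186, 0, 0], [-1, 0.54, -0.279, 0, 0], [-1, 0.73, -0.374, 0, 0], [-1, 0.921, -0.471, 0, 0]]
  ]
}}

```text
clock: 9.38
ee_pos: [514.0, -194.6, 221.4]
eef_rot: [-0.547, 0.837, 0.001, -0.001]
wrist_force: [0.7, -0.0, -2.9]
grip_width: 14.7
```

Call:
{"method": "jog_arm", "body": {
  "rows": [
    [[-1, 0.18, -0.093, 0, 0], [-1, 0.36, -0.186, 0, 0], [-1, 0.54, -0.279, 0, 0], [-1, 0.71, -0.364, 0, 0], [-1, 0.84, -0.43, 0, 0], [-1, 0.921, -0.471, 0, 0], [-1, 0.921, -0.471, 0, 0], [-1, 0.921, -0.471, 0, 0]]
  ]
}}

```text
clock: 10.05
ee_pos: [522.5, -317.0, 222.4]
eef_rot: [-0.547, 0.837, 0.001, -0.0]
wrist_force: [-0.5, 0.1, -2.0]
grip_width: 14.6
```

```bash
python3 - <<'E'
from h import *
p,d,c=shot('wrist','w4.png')
plan([523.5,-316.6,55],156.4)
E
```

```text
at [ 522.7 -316.5  222.8] yaw 156.4 tilt 0.07 q6 -1.7 grip 14.7 F [ 0.1  0.6 -2.6] t 10.1
[-0.001 -0.003  0.699 -0.   ] rows>= 3
[-0.001 -0.003  0.699 -0.   ] rows>= 3
```

View pics/w4.png

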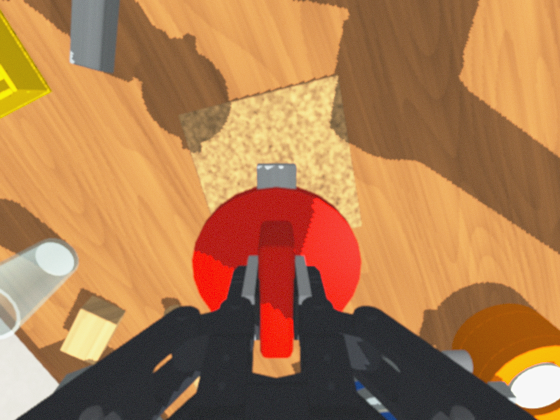

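The cover is level in the grip, with the mat below it at px (270,150) and nothing in the way. I'll lower it.

Call:
{"method": "jog_arm", "body": {
  "rows": [
    [[-1, 0, 0, 0.1, 0], [-1, 0, 0, 0.25, 0], [-1, 0, 0, 0.4, 0], [-1, 0, 0, 0.55, 0], [-1, 0, 0, 0.7, 0], [-1, 0, 0, 0.8, 0]]
  ]
}}

```text
clock: 10.6
ee_pos: [522.5, -315.1, 125.7]
eef_rot: [-0.548, 0.836, 0.001, -0.0]
wrist_force: [0.4, 0.5, -2.1]
grip_width: 14.7
```

Call:
{"method": "jog_arm", "body": {
  "rows": [
    [[-1, 0, 0, 0.12, 0], [-1, 0, 0, 0.25, 0], [-1, 0, 0, 0.37, 0], [-1, 0, 0, 0.48, 0], [-1, 0, 0, 0.57, 0], [-1, 0, 0, 0.63, 0], [-1, 0, 0, 0.66, 0], [-1, 0, 0, 0.66, 0]]
  ]
}}

```text
clock: 11.27
ee_pos: [522.8, -316.5, 47.5]
eef_rot: [-0.548, 0.837, 0.0, -0.0]
wrist_force: [-0.7, 0.6, -1.8]
grip_width: 14.6
```

Call:
{"method": "jog_arm", "body": {
  "rows": [
    [[-1, 0, 0, 0.015, 0], [-1, 0, 0, 0.03, 0], [-1, 0, 0, 0.045, 0], [-1, 0, 0, 0.055, 0], [-1, 0, 0, 0.055, 0], [-1, 0, 0, 0.055, 0]]
  ]
}}

```text
clock: 11.77
ee_pos: [523.0, -317.2, 41.5]
eef_rot: [-0.547, 0.837, -0.0, -0.0]
wrist_force: [0.4, 0.1, -1.9]
grip_width: 14.6
```

Call:
{"method": "jog_arm", "body": {
  "rows": [
    [[-1, 0, 0, 0.01, 0], [-1, 0, 0, 0.02, 0], [-1, 0, 0, 0.03, 0], [-1, 0, 0, 0.035, 0], [-1, 0, 0, 0.035, 0], [-1, 0, 0, 0.035, 0]]
  ]
}}

```text
clock: 12.27
ee_pos: [522.9, -317.0, 37.2]
eef_rot: [-0.547, 0.837, 0.0, -0.0]
wrist_force: [0.0, -0.5, -1.9]
grip_width: 14.7
```

Call:
{"method": "jog_arm", "body": {
  "rows": [
    [[-1, 0, 0, 0.005, 0], [-1, 0, 0, 0.01, 0], [-1, 0, 0, 0.015, 0], [-1, 0, 0, 0.015, 0], [-1, 0, 0, 0.015, 0]]
  ]
}}

```text
clock: 12.68
ee_pos: [523.0, -317.1, 35.4]
eef_rot: [-0.547, 0.837, 0.0, -0.0]
wrist_force: [-0.3, 0.2, -1.6]
grip_width: 15.0
```

Call:
{"method": "jog_arm", "body": {
  "rows": [
    [[-1, 0, 0, 0.005, 0], [-1, 0, 0, 0.01, 0], [-1, 0, 0, 0.015, 0], [-1, 0, 0, 0.015, 0], [-1, 0, 0, 0.015, 0]]
  ]
}}

```text
clock: 13.1
ee_pos: [523.0, -317.1, 35.4]
eef_rot: [-0.547, 0.837, -0.0, 0.0]
wrist_force: [-4.2, 2.0, 9.6]
grip_width: 15.0
```

Contact at TCP z 35.4, the height expected, pushing with about 10 N. I'll ease off, open slowly and retreat straight up.

Call:
{"method": "jog_arm", "body": {
  "rows": [
    [[-1, 0, 0, -0.01, 0], [-1, 0, 0, -0.01, 0], [-0.6, 0, 0, -0.01, 0], [-0.2, 0, 0, -0.01, 0], [0.2, 0, 0, -0.01, 0], [0.2, 0, 0, -0.01, 0], [0.2, 0, 0, -0.01, 0], [0.2, 0, 0, -0.01, 0]]
  ]
}}

```text
clock: 13.77
ee_pos: [523.0, -317.1, 34.8]
eef_rot: [-0.547, 0.837, 0.0, -0.0]
wrist_force: [0.4, -0.4, 0.8]
grip_width: 51.3
```

Call:
{"method": "jog_arm", "body": {
  "rows": [
    [[0.5, 0, 0, 0, 0], [0.5, 0, 0, -0.08, 0], [0.5, 0, 0, -0.2, 0], [0.5, 0, 0, -0.4, 0], [0.5, 0, 0, -0.7, 0], [0.5, 0, 0, -1, 0], [0.5, 0, 0, -1, 0], [0.5, 0, 0, -1, 0]]
  ]
}}

```text
clock: 14.43
ee_pos: [524.5, -318.0, 158.5]
eef_rot: [-0.547, 0.837, -0.003, 0.001]
wrist_force: [-0.5, -0.4, -1.3]
grip_width: 63.8
```

```bash
python3 - <<'E'
from h import *
plan([523.5,-316.6,150],156.4)
p,d,c=shot('wrist','w5.png'); P=pts(d,c); h=cv2.cvtColor(p,cv2.COLOR_RGB2HSV)
q=P[((h[...,0]<5)|(h[...,0]>174))&(h[...,1]>140)&(d>0)]
for lo,hi in((24,38),(52,70)):
    s=q[(q[:,2]>lo)&(q[:,2]<hi)]; print(len(s),np.median(s[:,2]),cv2.minEnclosingCircle(s[:,:2].astype(np.float32)))
t,d2,c2=shot('top','t3.png'); z=np.load('top1.npz'); hs=lambda p:(lambda h:(abs(h[...,0].astype(int)-112)<10)&(h[...,1]>140))(cv2.cvtColor(p,cv2.COLOR_RGB2HSV))
for im in(z['p'],t):
    m=hs(im); m[:,:220]=0; v,u=np.nonzero(m[:,:330]); print('blue px',len(u),u.mean(),v.mean())
cv2.imwrite('pics/end.png',np.vstack([cv2.resize(p,(373,280)),cv2.resize(t,(373,280))])[:,:,::-1])
E
```

```text
at [ 524.5 -318.   158.5] yaw 156.4 tilt 0.35 q6 -1.7 grip 63.8 F [-0.5 -0.4 -1.3] t 14.4333
[-0.007  0.012  0.071 -0.001] rows>= 1
5924 30.62474216530913 ((522.8555908203125, -315.0220642089844), 45.79087829589844)
1317 62.37014534595957 ((522.9262084960938, -315.45184326171875), 29.962047576904297)
blue px 1163 271.1298366294067 173.81255374032673
blue px 1158 271.15198618307426 173.82556131260793
```

View pics/end.png

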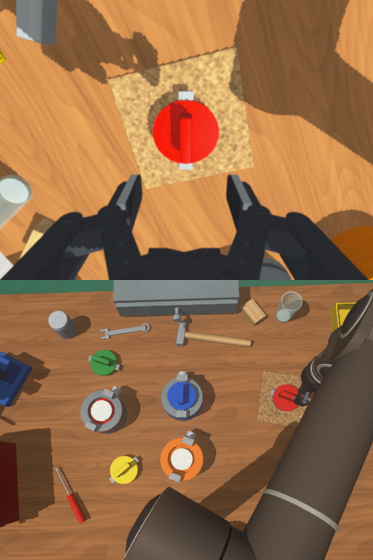

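The red cover sits flat in the middle of the mat, at (185,130) in the upper view. The red canister is open with its white filter showing, at (101,410) in the lower view, and the blue cover hasn't moved. Handing in.

```bash
python3 -c "
from h import *
print(sign_off())"
```

```text
the job is handed in; nothing more can be done
None
```

I pressed the red cover down about 6 mm, turned it about 94° anticlockwise, lifted it off and set it down on the cork mat while still gripping it. I then let go and backed the arm straight up, clear of everything. I handed the job in at about 14.5 s of the 51 s allowed; sign-off gives no verdict.

Last checks before handing in:
- **Position:** the cover's centre was at (522.9, -315.2), about 1.5 mm from the measured mat centre.
- **Level:** its disc top was at z 30.6 mm and its bar top at 62.4 mm, against 30 and 62 expected, so it is upright and flat on the mat.
- **Blue cover:** it had not moved (image shift under 0.1 px).
- **Gripper:** the fingers were open, with about 95 mm between the fingertips and the cover's bar.

No check failed. Two readings were slightly off:
- **First estimate of the cover:** the top camera put it about 2 mm from where the wrist camera did. I used the wrist camera's figure.
- **Grip opening:** it read about 15 mm on the 16 mm bar.

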